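Shift the bench-mounted gear shifter into third

ROBOT

A 7-joint arm with a two-finger parallel gripper is mounted at the origin on the work surface. World frame = base frame: x ahead of the robot, y to its left, z up, the work surface at z = 0. Lengths are in m, angles in rad, forces in N, time in s.
With the tool pointing down it reaches from about 0.425 to 0.875 m from the base axis. Payload 8.4 kg.
Tool frame: the origin (TCP) lies midway between the tips of the shut fingers; the grasp point (between the pads) lies 19 mm behind it; z points along the fingers, y is the direction in which the jaws open and shut (so a half turn about z gives the same grasp; the last joint's range is limited). The gripper opens to 87 mm and grips with 3 to 60 N. Pads are 19 mm wide; open, the fingers measure 117 mm over their backs; the gripper's body (75 mm by 190 mm) begins 51 mm behind the grasp point.
Start: joints at [-1.365, 0.333, 0.04, 1.465, -0.013, 1.343, -0.059], TCP at [0.195, 0.62, 0.223] pointing down, gripper open.
Joint ranges: [-2.58, 2.58], [-0.38, 2.09], [-1.3, 1.39], [0.25, 2.4], [-1.5, 4.64], [0.08, 2.09], [-2.65, 2.65]. Speed limits (rad/s): [2.22, 2.22, 2.79, 2.79, 3.14, 3.14, 3.14].

INTERFACE

Orientations are given as a rotation vector (axis times angle).
In Python, from cell import * gives the robot as it stands.
- The arm moves only by the shell command python3 -m pendant 'ROWS' [OPENING] [FORCE]. ROWS is text: rows parted by semicolons, each of 6 numbers parted by spaces: the shift along the tool's x, y, z in units of 50 mm (1.0 is 50 mm), then the turn, a rotation vector about the tool's x, y, z in units of 8 degrees (1.0 is 8 degrees). A call has 1 to 12 rows; each row is the pose to reach, as a shift and turn from the pose commanded when the call began, along the tool's axes at that moment; what a row does not reach only later rows make up. A row lasts 1/8 s, in which the tool goes at most 62.5 mm and 10.7 degrees, less where a joint would pass 70% of its speed; a pose out of reach is approached as far as the arm can. A call with a gripper value outside its range is refused whole. OPENING is the finger opening in mm, from 0 to 87, set as the call begins (- or left out, the last holds). The fingers move at their own pace and stop on an object; FORCE is the grip in N (left out, the last holds). Time passes only in rows, so rows that repeat a pose let the fingers close. It gives the time, the measured TCP pose, the force and the opening at its end, in the units of the state.
- read_state(): the state, without advancing time (a new reading comes with each control period).
- camera(name): name is "scene" or "side" or "wrist"; returns (picture, depth): 384x512x3 uint8, red, green, blue; 384x512 float32, m along the optical axis (not along the pixel's ray), 0 where there is no reading.
- camera_model(name): a dict with "fx", "fy", "cx", "cy" (pixels), "xyz" and "rotation" of the camera in the world. Camera axes: x right, y up, looking along -z (the intrinsics and any distortion apply to the point x, -y, -z); pixel columns grow to the right and rows downward; lengths in m; the calibration is good to about 2 mm. A picture is of the moment at which its call begins: read the wrist's pose just before it. camera_model takes no time and is no camera call; for the wrist camera it gives the pose at the moment of the call.
- close_job(): hands the job in, once; it reports no verdict.
The state is a dict: "t": time; "qpos": joint angles; "joint_velocities": joint speeds; "tau": joint torques, N m; "position": TCP position; "tcp_rot": TCP orientation; "force": force on the tool from outside, world axes, zero at the start; "torque": the same for the moment, N m; "finger_gap": finger opening in m.
Only numpy, scipy, OpenCV 4.12 (cv2) and the standard library are available. Lean on these libraries where they do the work, as an engineer would, in place of code of your own. Each camera call takes 0.05 s, during which the arm holds its last target.

TASK

The gear shifter on the bench must stand in third so that its gear-position switch can be wired. Without gripping it, push the knob gently with the fingers: bring the lever to neutral, across to the right-hand lane and then forward, fully home into third (the far right slot as the robot sees it), without dipping into fourth. Leave the lever there and leave the other things on the bench undisturbed.

Things in the scene. Friction and masses are not known exactly. Their poses are not given: they have to be found in the camera images.
- shifter: gear shifter, bolted to the bench. Origin: middle of its underside, on the bench. x forward (away from the robot, within 25 degrees), y left, z up. Base 190 x 160 mm (x, y), grey housing 130 x 120 mm. The lever pivots on this z axis 15 mm above the bench
- gate (a point): middle of the upper face of the aluminium gate plate, 103 mm above the bench. The H in it: left lane (first gear forward, second rear) and right lane (THIRD FORWARD, fourth rear), 16 mm wide, centres 18 mm left and right of this point, ends 29 mm before and behind it; joined half-way by the neutral cross channel, 18 mm wide with rounded corners
- knob (a point): centre of the black ball knob on the lever: 42 mm across at this point, reaching from 30 mm below it to 22 mm above it, on a 10 mm steel stem. It is 185 mm from the pivot along the stem: 200 mm above the bench when upright. It moves about 43 mm left or right and 50 mm forward or back of the middle
- across (a joint): sideways lean of the lever, rad: 0 upright, positive to the right (shifter's -y). Left lane -0.242 (stop) to -0.175, right lane +0.175 to +0.242 (stop). Starts in the left lane. No spring: friction (about 3 N at the knob) keeps it where it is left
- shift (a joint): fore-and-aft lean of the lever, rad: 0 neutral, positive forward; stops at -0.275 and +0.275. It can change lane only within about 0.045 of 0 (rounded corners guide it in from about 0.08). Starts anywhere along the left lane, second to first. No spring: friction (about 3 N at the knob) keeps it where it is left
- tape_mid (a point): roll of black insulating tape lying flat, 68 mm across, 19 mm high; the point is at its centre. A bystander, to be left where it is
- socket_mid (a point): steel deep socket standing on end, 26 mm across, 62 mm high; the point is at its centre. A bystander, to be left where it is
- relay_mid (a point): black cube-like relay, 32 mm wide, 36 mm high; the point is at its centre. A bystander, to be left where it is
- spraycan_mid (a point): standing aluminium spray can, 52 mm across, 145 mm high; the point is at its centre. A bystander, to be left where it is
- meter_mid (a point): grey hand-held test meter lying flat, 160 x 78 x 40 mm; the point is at its centre. A bystander, to be left where it is
- driver_grip (a point): handle of a 190 mm screwdriver with a black handle, lying flat. A bystander, to be left where it is
- wrench_grip (a point): handle of a 170 mm steel wrench, lying flat. A bystander, to be left where it is

How it is judged:
By the outcome, as a careful person would: the job done as asked, in the order asked, and still so for the second after the job is handed in, with the robot touching nothing.
It also fails if it takes over 59 s, if anything falls off the work surface, if the arm or the gripper's body presses on something with over 40 N, if the wrist force passes 120 N, or if a joint passes its speed limit or range.

## Working session

There is one attempt and no reset: what is moved stays moved. The work goes in short steps, Python scripts to look and compute and a shell command to move; the robot and the scene stay as the last step left them, time stands still between calls to the robot, and variables do not carry over. Pictures are saved under pics/ and viewed, and the job is handed in when it is done.

```bash
mkdir -p pics; ls
python3 - <<'E'
from cell import *
import cv2,numpy as np
s=read_state();print(s)
for n in("scene","side"):
    p,d=camera(n);m=camera_model(n);print(n,m)
    cv2.imwrite(f"pics/{n}0.png",p[:,:,::-1]);np.savez(f"pics/{n}0.npz",p=p,d=d,**{k:np.array(v) for k,v in m.items() if not isinstance(v,str)})
E
```

```text
pics
{'t': 0.0, 'qpos': array([-1.36519165,  0.33393185,  0.03988891,  1.46625425, -0.01335694,
        1.34331879, -0.0585067 ]), 'joint_velocities': array([ 4.10801876e-05,  3.78875766e-04,  2.66424114e-04, -4.51101968e-05,
       -1.71984991e-04,  2.27095779e-03,  8.44466143e-04]), 'tau': array([-3.45705246e-05, -6.56352496e+01,  1.33510340e+00, -4.03803813e+01,
       -5.98317920e-02,  4.50196350e-02,  1.82705435e-04]), 'position': array([0.19498079, 0.61957514, 0.2216543 ]), 'tcp_rot': array([-4.76964579e-01, -3.10508087e+00,  2.58331067e-03]), 'force': array([-0.07146703,  0.45032712, -0.15109906]), 'torque': array([ 0.01513097, -0.05803972, -0.03547793]), 'finger_gap': 0.08663696188512117}
scene {'fx': 416.8184557300495, 'fy': 416.8184557300495, 'cx': 259.5955593868281, 'cy': 187.246455629555, 'xyz': array([ 1.02181816, -0.43989806,  0.76727314]), 'rotation': array([0.75787748, 0.27227976, 0.6116541 ])}
side {'fx': 413.5504696257231, 'fy': 413.5504696257231, 'cx': 258.49619067708466, 'cy': 189.95310893495315, 'xyz': array([0.58064866, 0.9617914 , 0.73154308]), 'rotation': array([ 0.02322827, -1.50654837, -2.72272866])}
```

View pics/scene0.png

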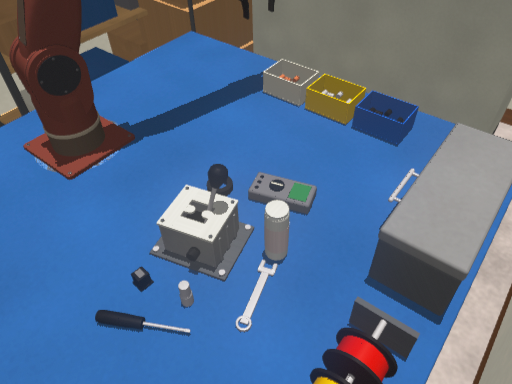

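View pics/side0.png

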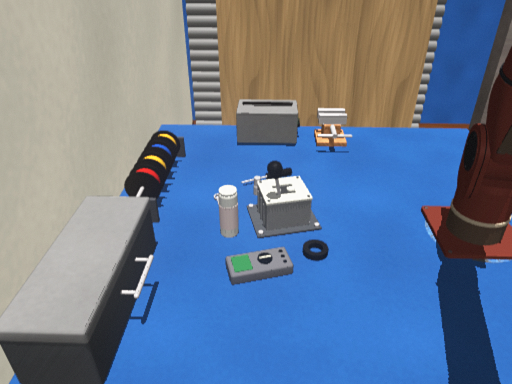

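```bash
cat > h.py <<'E'
import numpy as np,cv2
from scipy.spatial.transform import Rotation as R
def load(n):
    z=np.load(f"pics/{n}.npz"); return z
def cloud(z):
    d=z['d'];v,u=np.mgrid[:d.shape[0],:d.shape[1]]
    x=(u-z['cx'])/z['fx']*d;y=(v-z['cy'])/z['fy']*d
    P=np.stack([x,-y,-d],-1)
    M=z['rotation'];M=M if M.ndim==2 else R.from_rotvec(M).as_matrix()
    return P@M.T+z['xyz']
def proj(z,X):
    M=R.from_rotvec(z['rotation']).as_matrix();p=(np.atleast_2d(X)-z['xyz'])@M
    return np.c_[z['cx']+z['fx']*p[:,0]/-p[:,2], z['cy']+z['fy']*p[:,1]/p[:,2]]
def snap(n,tag):
    from cell import camera,camera_model
    m=camera_model(n);p,d=camera(n)
    cv2.imwrite(f"pics/{tag}.png",p[:,:,::-1]);np.savez(f"pics/{tag}.npz",p=p,d=d,**{k:np.array(v) for k,v in m.items()})
    return load(tag)
E
python3 - <<'E'
from h import *
for n in("scene0","side0"):
    z=load(n);C=cloud(z)
    pts={'scene0':dict(knob=(219,173),gate=(199,213),can=(277,208),meter=(282,192),bench=(300,140),relay=(140,272),socket=(185,284),tape=(226,187),c1=(155,249),c2=(222,272),c3=(250,229),wr=(245,322),g1=(190,188),g2=(239,208),g3=(162,223),g4=(208,240)),'side0':dict(knob=(275,169),can=(228,190),meter=(260,262),bench=(350,300),tape=(305,248),g1=(256,182),g2=(302,180),g3=(311,198),g4=(265,204))}[n]
    for k,(u,v) in pts.items(): print(n,k,C[v,u].round(4))
    # gate plate
    m=(abs(C[...,2]-.103)<.004)&(C[...,0]>.4)&(C[...,0]<.8)&(abs(C[...,1])<.25)&(z['p'].min(-1)>120)
    n_,l,s,c=cv2.connectedComponentsWithStats(m.astype(np.uint8));i=1+s[1:,4].argmax();P=C[l==i]
    print(s[i],P.mean(0),cv2.minAreaRect(P[:,:2].astype(np.float32)*1000))
    # knob: points high & dark
    m=(C[...,2]>.165)&(C[...,2]<.235)&(C[...,0]>.4)&(C[...,0]<.8)&(abs(C[...,1])<.2)&(z['p'].max(-1)<90)
    n_,l,s,c=cv2.connectedComponentsWithStats(m.astype(np.uint8));i=1+s[1:,4].argmax();P=C[l==i];print('knob',s[i],P.mean(0),P.min(0),P.max(0))
    im=cv2.resize(z['p'][130:300,130:350,::-1] if n=='scene0' else z['p'][140:300,190:350,::-1],None,fx=3.5,fy=3.5,interpolation=2);cv2.imwrite(f'pics/{n}z.png',im)
E
```

```text
scene0 knob [ 0.5829 -0.0122  0.2095]
scene0 gate [ 0.4988 -0.0105  0.0337]
scene0 can [0.6954 0.0292 0.1441]
scene0 meter [0.6148 0.1653 0.0313]
scene0 bench [ 0.5147  0.4006 -0.0013]
scene0 relay [ 0.5154 -0.206   0.0363]
scene0 socket [ 0.6257 -0.1799  0.0624]
scene0 tape [0.4826 0.1047 0.0192]
scene0 c1 [ 0.4796 -0.1373  0.0134]
scene0 c2 [ 0.642  -0.0942  0.016 ]
scene0 c3 [0.6136 0.0377 0.0107]
scene0 wr [ 0.7498 -0.1505  0.0074]
scene0 g1 [ 0.4789 -0.0073  0.1026]
scene0 g2 [5.438e-01 8.110e-02 2.000e-04]
scene0 g3 [ 0.5066 -0.119   0.1049]
scene0 g4 [ 0.6138 -0.0942  0.104 ]
[ 157  185   81   57 2073] [ 0.5438589  -0.05633996  0.10352542] ((542.5359497070312, -49.30570983886719), (134.05035400390625, 127.16934967041016), 14.528548240661621)
knob [208 164  20  25 375] [ 0.57783692 -0.01282756  0.20087968] [ 0.55752691 -0.02599516  0.16561645] [0.59158075 0.01160996 0.21805994]
side0 knob [0.5682 0.0138 0.2026]
side0 can [0.6916 0.0361 0.1489]
side0 meter [0.6018 0.1873 0.0347]
side0 bench [0.3887 0.2731 0.0008]
side0 tape [0.4851 0.1149 0.0222]
side0 g1 [ 0.6256 -0.1747  0.0485]
side0 g2 [ 0.4702 -0.2732  0.0008]
side0 g3 [ 0.4655 -0.0079  0.1   ]
side0 g4 [0.5934 0.0072 0.087 ]
[257 176  56  29 926] [ 0.54019697 -0.04322239  0.10387689] ((541.8538818359375, -50.12528991699219), (133.28961181640625, 130.0792999267578), 14.47620677947998)
knob [267 161  16  18 193] [0.56923405 0.00678785 0.19856263] [ 0.54934044 -0.00643572  0.16575866] [0.58934186 0.01594324 0.21649883]
```

```bash
sleep 1
```

```text
(no output)
```

View pics/scene0z.png

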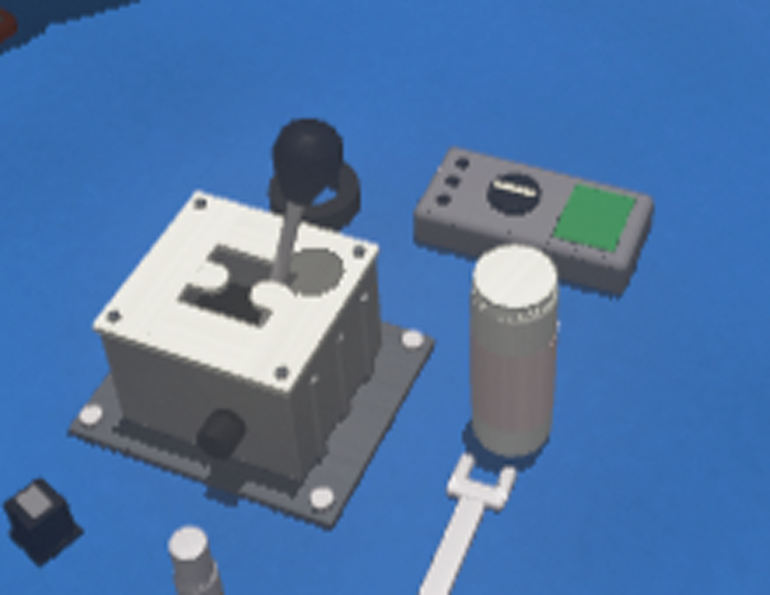

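View pics/side0z.png

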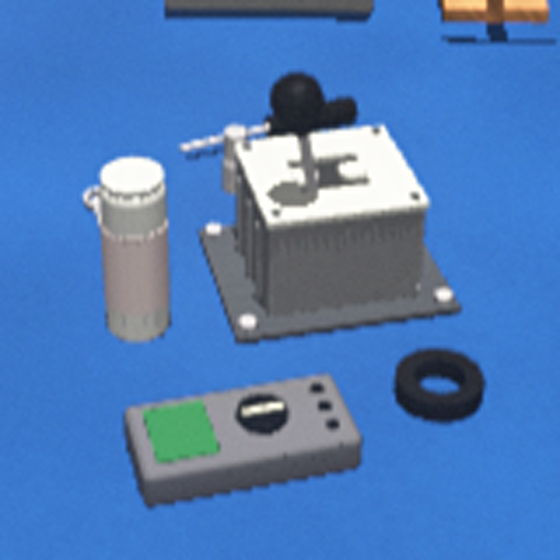

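```bash
cat >> h.py <<'E'
from scipy.optimize import least_squares
YAW=np.deg2rad(14.6);G=np.array([.5422,-.0497,0])
XS=np.array([np.cos(YAW),np.sin(YAW),0]);YS=np.array([-np.sin(YAW),np.cos(YAW),0]);Z=np.array([0,0,1.])
S=np.stack([XS,YS,Z],1)
def knobfit(zs):
    P=[]
    for z in zs:
        C=cloud(z);c=C-G
        lx=c@XS;ly=c@YS
        m=(C[...,2]>.19)&(C[...,2]<.235)&(abs(lx)<.08)&(abs(ly)<.08)&(z['p'].max(-1)<70)&(z['d']>0)
        m=cv2.erode(m.astype(np.uint8),np.ones((3,3)))>0
        P.append(C[m])
    P=np.concatenate(P)
    f=lambda c:np.linalg.norm(P-c,axis=1)-.0215
    r=least_squares(f,P.mean(0)-[0,0,.01],loss='soft_l1',f_scale=.002)
    l=S.T@(r.x-G); d=l-[0,0,.015]
    return dict(n=len(P),world=r.x.round(4),local=l.round(4),shift=round(float(np.arctan2(d[0],d[2])),3),across=round(float(np.arctan2(-d[1],d[2])),3),rms=float(np.sqrt(np.mean(f(r.x)**2)).round(4)))
def rowfor(st,pos,jaw_yaw):
    """row (units) to bring TCP to pos, pointing down with tool y at jaw_yaw or +pi"""
    T=R.from_rotvec(st['tcp_rot']);best=None
    for k in(0,np.pi):
        y=np.array([np.cos(jaw_yaw+k),np.sin(jaw_yaw+k),0]);zz=-Z;x=np.cross(y,zz)
        rv=(T.inv()*R.from_matrix(np.stack([x,y,zz],1))).as_rotvec()
        if best is None or np.linalg.norm(rv)<np.linalg.norm(best):best=rv
    return np.r_[T.inv().apply(np.asarray(pos)-st['position'])/.05,np.rad2deg(best)/8].round(2)
def L(x,y,z): return G+S@np.array([x,y,z])
E
python3 - <<'E'
from h import *
from cell import read_state
for a in(['scene0'],['side0'],['scene0','side0']): print(knobfit([load(n) for n in a]))
st=read_state();print(R.from_rotvec(st['tcp_rot']).as_matrix().round(3))
print(rowfor(st,L(.1,.04,.30),YAW+np.pi/2),L(.1,.04,.3))
# overlay model check
for n in('scene0','side0'):
    z=load(n);im=z['p'][:,:,::-1].copy()
    for x in(-1,1):
        for y in(-1,1):
            for q in (L(.095*x,.08*y,0),L(.065*x,.06*y,.103),L(.029*x,.018*y,.103)):
                u=proj(z,q)[0].round().astype(int);cv2.circle(im,tuple(int(i) for i in u),1,(0,0,255),-1)
    cv2.imwrite(f'pics/{n}o.png',cv2.resize(im[140:300,140:320],None,fx=4,fy=3.7))
E
```

```text
{'n': 161, 'world': array([ 0.5698, -0.004 ,  0.1947]), 'local': array([0.0383, 0.0372, 0.1947]), 'shift': 0.21, 'across': -0.204, 'rms': 0.0012}
{'n': 82, 'world': array([ 0.5698, -0.0072,  0.1956]), 'local': array([0.0374, 0.0342, 0.1956]), 'shift': 0.204, 'across': -0.187, 'rms': 0.0019}
{'n': 243, 'world': array([ 0.5698, -0.0051,  0.1939]), 'local': array([0.038 , 0.0362, 0.1939]), 'shift': 0.209, 'across': -0.2, 'rms': 0.0016}
[[-0.954  0.3   -0.   ]
 [ 0.3    0.954 -0.001]
 [-0.    -0.001 -1.   ]]
[-1.191e+01 -8.950e+00 -1.550e+00 -1.000e-02 -0.000e+00 -4.010e+00] [0.62888814 0.0142153  0.3       ]
```

View pics/scene0o.png

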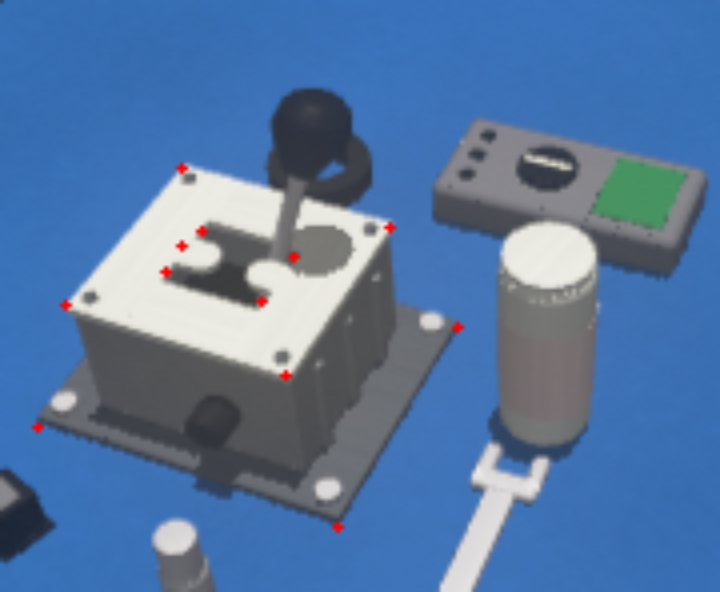

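```bash
python3 -m pendant '-0.5 -0.4 -0.8 0 0 -0.2; -1.5 -1.1 -1.6 0 0 -0.5; -2.4 -1.8 -1.6 0 0 -0.9; -3.3 -2.5 -1.6 0 0 -1.2; -4.2 -3.2 -1.6 0 0 -1.5; -5.1 -3.8 -1.6 0 0 -1.8; -6 -4.5 -1.6 0 0 -2.1; -6.9 -5.2 -1.6 0 0 -2.4; -7.8 -5.9 -1.6 0 0 -2.7; -8.7 -6.5 -1.6 0 0 -3; -9.5 -7.1 -1.6 0 0 -3.3; -10.2 -7.7 -1.6 0 0 -3.6' 0
python3 - <<'E'
from h import *
from cell import read_state
st=read_state();print(st['position'],st['force'],rowfor(st,L(.092,.036,.27),YAW+np.pi/2),rowfor(st,L(.092,.036,.186),YAW+np.pi/2))
E
```

```text
t: 1.6
position: [0.5667, 0.0981, 0.3022]
tcp_rot: [0.312, -3.126, 0.0]
force: [-1.2, 0.4, 0.4]
finger_gap: 0.0006
[0.56669295 0.09808009 0.30223849] [-1.23404789  0.44344095  0.40352701] [-0.73 -1.98  0.64 -0.   -0.   -0.4 ] [-0.73 -1.98  2.32 -0.   -0.   -0.4 ]
```

```bash
python3 -m pendant '-0.3 -0.8 0 0 0 -0.2; -0.6 -1.6 0 0 0 -0.4; -0.7 -2 0 0 0 -0.4; -0.7 -2 0 0 0 -0.4; -0.7 -2 0.6 0 0 -0.4; -0.7 -2 1.2 0 0 -0.4; -0.7 -2 1.8 0 0 -0.4; -0.7 -2 2.3 0 0 -0.4; -0.7 -2 2.3 0 0 -0.4; -0.7 -2 2.3 0 0 -0.4'
python3 - <<'E'
from h import *
from cell import read_state
st=read_state();print(st['position'],(S.T@(st['position']-G)).round(4),st['force'],rowfor(st,L(.092,.036,.186),YAW+np.pi/2))
a=snap('scene','sc1');b=snap('side','si1');print(knobfit([a]),knobfit([b]))
cv2.imwrite('pics/c1.png',cv2.resize(np.hstack([a['p'][60:300,130:330,::-1],b['p'][60:300,190:390,::-1]]),None,fx=2,fy=2))
E
```

```text
t: 2.85
position: [0.6202, 0.0094, 0.1887]
tcp_rot: [-0.399, 3.115, 0.0]
force: [1.2, -0.9, 1.2]
finger_gap: 0.0007
[0.62024246 0.00941682 0.18869014] [0.0904 0.0375 0.1887] [ 1.16700423 -0.8778087   1.21240031] [-0.03 -0.03  0.05  0.    0.01 -0.  ]h.py:33: RuntimeWarning: Mean of empty slice.
  r=least_squares(f,P.mean(0)-[0,0,.01],loss='soft_l1',f_scale=.002)
  ret = um.true_divide(
Traceback (most recent call last):
  File "h.py", line 33, in knobfit
    r=least_squares(f,P.mean(0)-[0,0,.01],loss='soft_l1',f_scale=.002)
ValueError: Initial guess is outside of provided bounds
```

Run:
```python
from h import *
a=load('sc1');b=load('si1');
cv2.imwrite('pics/c1.png',cv2.resize(np.hstack([a['p'][60:300,130:330,::-1],b['p'][60:300,190:390,::-1]]),None,fx=2,fy=2,interpolation=2))
```

```text
(no output)
```

View pics/c1.png

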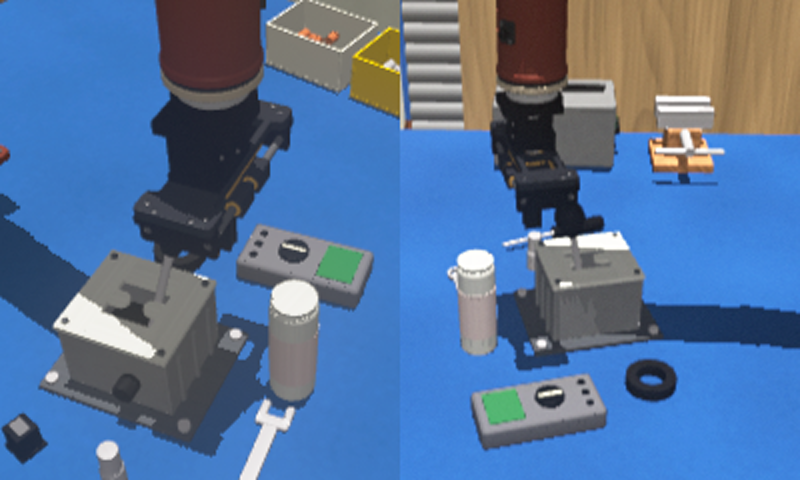

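```bash
python3 -m pendant '0.2 0 0 0 0 0; 0.3 0 0 0 0 0; 0.4 0 0 0 0 0; 0.5 0 0 0 0 0; 0.6 0 0 0 0 0; 0.7 0 0 0 0 0; 0.8 0 0 0 0 0; 0.85 0 0 0 0 0; 0.9 0 0 0 0 0; 0.9 0 0 0 0 0'
cat > look.py <<'E'
import sys
from h import *
from cell import read_state
st=read_state();print(st['t'],(S.T@(st['position']-G)).round(4),'F',(S.T@st['force']).round(2))
t=sys.argv[1]
a=snap('scene','sc'+t);b=snap('side','si'+t)
for q in([a],[b]):
    try:print(knobfit(q))
    except Exception as e:print('nofit')
cv2.imwrite(f'pics/c{t}.png',cv2.resize(np.hstack([a['p'][120:280,150:280,::-1],b['p'][120:280,210:340,::-1]]),None,fx=3,fy=3,interpolation=2))
E
python3 look.py 2
```

```text
t: 4.2
position: [0.5762, -0.0029, 0.1874]
tcp_rot: [0.397, -3.116, 0.0]
force: [3.1, 0.2, 1.2]
finger_gap: 0.0003
4.2 [0.0447 0.0368 0.1874] F [ 3.05 -0.61  1.19]
{'n': 73, 'world': array([ 0.6035, -0.0037,  0.2072]), 'local': array([0.0709, 0.0291, 0.2072]), 'shift': 0.354, 'across': -0.15, 'rms': 0.0038}
{'n': 128, 'world': array([0.5592, 0.0223, 0.2035]), 'local': array([0.0346, 0.0654, 0.2035]), 'shift': 0.181, 'across': -0.334, 'rms': 0.0048}
```

View pics/c2.png

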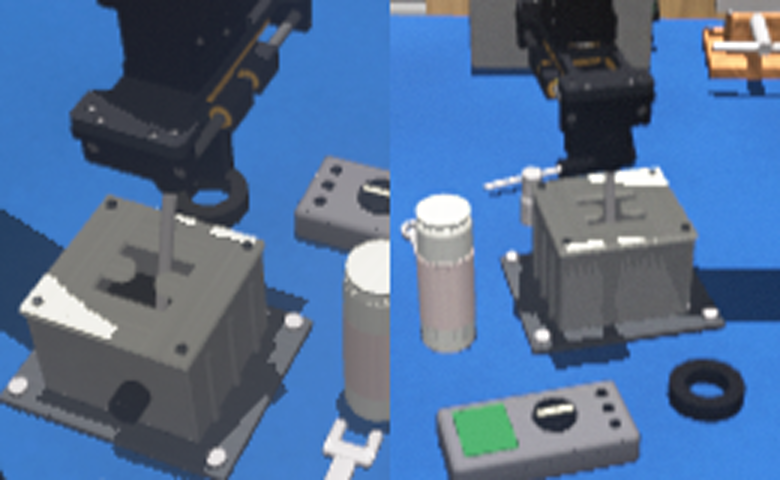

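```bash
cat >> h.py <<'E'
def stem(z):
    C=cloud(z);c=(C-G)@S
    m=(c[...,2]>.114)&(c[...,2]<.155)&(abs(c[...,0])<.045)&(abs(c[...,1])<.045)&(z['d']>0)
    P=c[m];v=S.T@(z['xyz']-G)-P.mean(0);v[2]=0;v/=np.linalg.norm(v)
    P=P-v*.004
    f=lambda a:np.r_[P[:,0]-np.tan(a[0])*(P[:,2]-.015),P[:,1]+np.tan(a[1])*(P[:,2]-.015)]
    r=least_squares(f,[0,0],loss='soft_l1',f_scale=.002)
    return dict(n=len(P),shift=r.x[0].round(3),across=r.x[1].round(3),rms=np.sqrt(np.mean(r.fun**2)).round(4))
E
sed -i 's/    try:print(knobfit(q))/    print(stem(q[0]))\n    try:print(knobfit(q))/' look.py
python3 - <<'E'
from h import *
for n in('scene0','side0','sc1','si1','sc2','si2'):print(n,stem(load(n)))
E
```

```text
scene0 {'n': 71, 'shift': np.float64(0.206), 'across': np.float64(-0.195), 'rms': np.float64(0.0024)}
side0 {'n': 41, 'shift': np.float64(0.201), 'across': np.float64(-0.191), 'rms': np.float64(0.0024)}
sc1 {'n': 75, 'shift': np.float64(0.207), 'across': np.float64(-0.198), 'rms': np.float64(0.0024)}
si1 {'n': 38, 'shift': np.float64(0.2), 'across': np.float64(-0.194), 'rms': np.float64(0.0026)}
sc2 {'n': 76, 'shift': np.float64(0.084), 'across': np.float64(-0.197), 'rms': np.float64(0.0025)}
si2 {'n': 45, 'shift': np.float64(0.081), 'across': np.float64(-0.186), 'rms': np.float64(0.0028)}
```

```bash
python3 -m pendant '0.08 0 0 0 0 0; 0.16 0 0 0 0 0; 0.24 0 0 0 0 0; 0.3 0 0 0 0 0; 0.3 0 0 0 0 0'
python3 look.py 3
```

```text
t: 4.92
position: [0.5616, -0.0066, 0.1876]
tcp_rot: [0.397, -3.116, -0.0]
force: [1.4, 0.4, 0.9]
finger_gap: 0.0002
4.925 [0.0296 0.0368 0.1876] F [1.49 0.03 0.86]
{'n': 76, 'shift': np.float64(0.001), 'across': np.float64(-0.196), 'rms': np.float64(0.0024)}
{'n': 86, 'world': array([ 0.5889, -0.0123,  0.2087]), 'local': array([0.0546, 0.0244, 0.2087]), 'shift': 0.275, 'across': -0.125, 'rms': 0.0043}
{'n': 41, 'shift': np.float64(-0.006), 'across': np.float64(-0.187), 'rms': np.float64(0.0026)}
{'n': 123, 'world': array([ 0.5407, -0.0149,  0.203 ]), 'local': array([0.0074, 0.034 , 0.203 ]), 'shift': 0.039, 'across': -0.179, 'rms': 0.005}
```

```bash
python3 -m pendant '-0.3 0 0 0 0 0; -0.7 0 0 0 0 0; -0.7 0.5 0 0 0 0; -0.7 1 0 0 0 0; -0.7 1.3 0 0 0 0; -0.4 1.3 0 0 0 0; 0 1.3 0 0 0 0; 0.4 1.3 0 0 0 0; 0.6 1.3 0 0 0 0; 0.6 1.3 0 0 0 0; 0.6 1.3 0 0 0 0'
python3 look.py 4
```

```text
t: 6.4
position: [0.5171, 0.0488, 0.1877]
tcp_rot: [-0.397, 3.116, -0.0]
force: [0.0, 0.3, -0.2]
finger_gap: 0.0003
6.4 [0.0005 0.1017 0.1877] F [ 0.08  0.24 -0.23]
{'n': 76, 'shift': np.float64(0.0), 'across': np.float64(-0.197), 'rms': np.float64(0.0024)}
{'n': 235, 'world': array([ 0.5318, -0.0133,  0.1987]), 'local': array([-0.0009,  0.0378,  0.1987]), 'shift': -0.005, 'across': -0.203, 'rms': 0.0012}
{'n': 41, 'shift': np.float64(-0.005), 'across': np.float64(-0.189), 'rms': np.float64(0.0024)}
{'n': 45, 'world': array([ 0.5298, -0.0158,  0.2028]), 'local': array([-0.0035,  0.0359,  0.2028]), 'shift': -0.019, 'across': -0.189, 'rms': 0.0016}
```

View pics/c4.png

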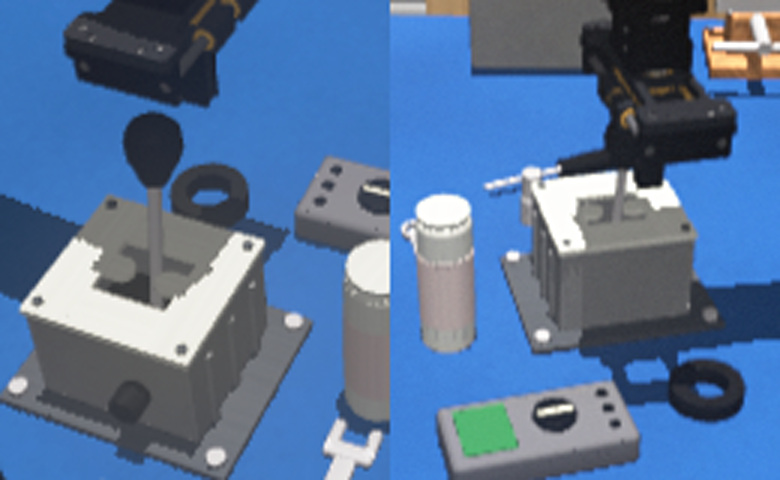

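```bash
python3 -m pendant '0 -0.2 0 0 0 0; 0 -0.4 0 0 0 0; 0 -0.5 0 0 0 0; 0 -0.6 0 0 0 0; 0 -0.7 0 0 0 0; 0 -0.8 0 0 0 0; 0 -0.9 0 0 0 0; 0 -1 0 0 0 0; 0 -1.1 0 0 0 0; 0 -1.2 0 0 0 0; 0 -1.2 0 0 0 0'
python3 look.py 5
```

```text
t: 7.88
position: [0.5317, -0.0099, 0.1875]
tcp_rot: [0.396, -3.116, 0.001]
force: [-0.8, 2.6, 1.1]
finger_gap: 0.0003
7.875 [-0.0002  0.0412  0.1875] F [-0.14  2.68  1.1 ]
{'n': 69, 'shift': np.float64(0.003), 'across': np.float64(-0.071), 'rms': np.float64(0.0023)}
{'n': 234, 'world': array([ 0.5384, -0.0332,  0.2023]), 'local': array([0.0005, 0.0169, 0.2023]), 'shift': 0.003, 'across': -0.09, 'rms': 0.004}
{'n': 43, 'shift': np.float64(-0.006), 'across': np.float64(-0.069), 'rms': np.float64(0.0025)}
{'n': 70, 'world': array([ 0.5286, -0.0207,  0.2089]), 'local': array([-0.0058,  0.0315,  0.2089]), 'shift': -0.03, 'across': -0.161, 'rms': 0.0024}
```

```bash
python3 -m pendant '0 -0.1 0 0 0 0; 0 -0.2 0 0 0 0; 0 -0.3 0 0 0 0; 0 -0.4 0 0 0 0; 0 -0.5 0 0 0 0; 0 -0.6 0 0 0 0; 0 -0.7 0 0 0 0; 0 -0.8 0 0 0 0; 0 -0.9 0 0 0 0; 0 -1 0 0 0 0; 0 -1 0 0 0 0'
python3 look.py 6
```

```text
t: 9.35
position: [0.5441, -0.0582, 0.1874]
tcp_rot: [0.396, -3.116, 0.001]
force: [-0.3, 2.8, -1.1]
finger_gap: 0.0002
9.35 [-0.0003 -0.0087  0.1874] F [ 0.41  2.75 -1.1 ]
{'n': 54, 'shift': np.float64(0.006), 'across': np.float64(0.19), 'rms': np.float64(0.0022)}
{'n': 274, 'world': array([ 0.5508, -0.0816,  0.1997]), 'local': array([ 0.0003, -0.033 ,  0.1997]), 'shift': 0.001, 'across': 0.177, 'rms': 0.004}
{'n': 51, 'shift': np.float64(-0.006), 'across': np.float64(0.203), 'rms': np.float64(0.003)}
{'n': 60, 'world': array([ 0.5418, -0.0685,  0.2094]), 'local': array([-0.0052, -0.0181,  0.2094]), 'shift': -0.027, 'across': 0.093, 'rms': 0.0026}
```

```bash
python3 -m pendant '0 -0.06 0 0 0 0; 0 -0.06 0 0 0 0; 0 0.4 0 0 0 0; 0 0.7 0 0 0 0; 0.5 0.7 0 0 0 0; 1 0.7 0 0 0 0; 1.4 0.7 0 0 0 0; 1.4 0.3 0 0 0 0; 1.4 -0.2 0 0 0 0; 1.4 -0.6 0 0 0 0; 1.4 -0.6 0 0 0 0; 1.4 -0.6 0 0 0 0'
python3 look.py 7
```

```text
t: 10.95
position: [0.4839, -0.1036, 0.1876]
tcp_rot: [0.398, -3.116, -0.0]
force: [0.4, -0.5, -0.1]
finger_gap: 0.0004
10.95 [-0.07   -0.0374  0.1876] F [ 0.3  -0.58 -0.1 ]
{'n': 56, 'shift': np.float64(0.008), 'across': np.float64(0.204), 'rms': np.float64(0.0024)}
{'n': 314, 'world': array([ 0.5305, -0.0998,  0.2094]), 'local': array([-0.0239, -0.0455,  0.2094]), 'shift': -0.123, 'across': 0.23, 'rms': 0.0169}
{'n': 52, 'shift': np.float64(-0.007), 'across': np.float64(0.212), 'rms': np.float64(0.0028)}
{'n': 131, 'world': array([ 0.5279, -0.0822,  0.2063]), 'local': array([-0.022 , -0.0278,  0.2063]), 'shift': -0.114, 'across': 0.144, 'rms': 0.0157}
```

View pics/c7.png

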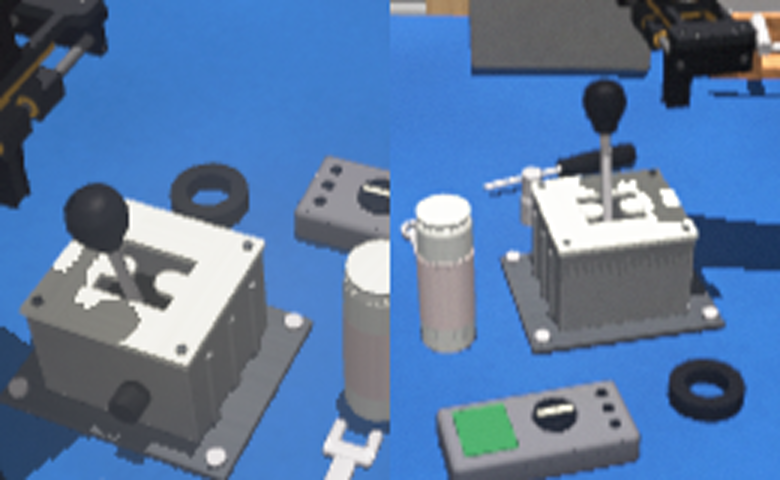

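```bash
python3 -m pendant '-0.3 0 0 0 0 0; -0.6 0 0 0 0 0; -0.75 0 0 0 0 0; -0.85 0 0 0 0 0; -0.95 0 0 0 0 0; -1.05 0 0 0 0 0; -1.15 0 0 0 0 0; -1.25 0 0 0 0 0; -1.35 0 0 0 0 0; -1.45 0 0 0 0 0; -1.55 0 0 0 0 0; -1.55 0 0 0 0 0'
python3 look.py 8
```

```text
t: 12.55
position: [0.5592, -0.0846, 0.1873]
tcp_rot: [0.398, -3.116, 0.0]
force: [-1.1, 0.0, -1.3]
finger_gap: 0.0003
12.55 [ 0.0077 -0.038   0.1873] F [-1.02  0.28 -1.28]
{'n': 46, 'shift': np.float64(0.205), 'across': np.float64(0.209), 'rms': np.float64(0.0022)}
{'n': 359, 'world': array([ 0.5844, -0.0779,  0.1962]), 'local': array([ 0.0337, -0.0379,  0.1962]), 'shift': 0.184, 'across': 0.206, 'rms': 0.0043}
{'n': 47, 'shift': np.float64(0.193), 'across': np.float64(0.213), 'rms': np.float64(0.0028)}
{'n': 129, 'world': array([ 0.5816, -0.0795,  0.1972]), 'local': array([ 0.0306, -0.0387,  0.1972]), 'shift': 0.166, 'across': 0.209, 'rms': 0.0043}
```

```bash
python3 -m pendant '-0.08 0 0 0 0 0; -0.16 0 0 0 0 0; -0.22 0 0 0 0 0; -0.26 0 0 0 0 0; -0.26 0 0 0 0 0'; python3 -m pendant '-0.03 0 0 0 0 0; -0.03 0 0 0 0 0'; python3 -m pendant '-0.03 0 0 0 0 0; -0.03 0 0 0 0 0'
python3 look.py 9
```

```text
t: 13.28
position: [0.5717, -0.0815, 0.1875]
tcp_rot: [-0.398, 3.116, -0.0]
force: [-1.5, -0.0, -1.0]
finger_gap: 0.0004
t: 13.52
position: [0.573, -0.0811, 0.1876]
tcp_rot: [-0.397, 3.116, -0.0]
force: [-1.5, 0.2, -1.1]
finger_gap: 0.0005
t: 13.78
position: [0.5744, -0.0808, 0.1875]
tcp_rot: [0.397, -3.116, 0.0]
force: [-1.4, 0.5, -0.8]
finger_gap: 0.0005
13.775 [ 0.0233 -0.0382  0.1875] F [-1.2   0.78 -0.77]
{'n': 37, 'shift': np.float64(0.285), 'across': np.float64(0.21), 'rms': np.float64(0.0022)}
{'n': 335, 'world': array([ 0.5991, -0.0731,  0.1925]), 'local': array([ 0.0492, -0.0369,  0.1925]), 'shift': 0.27, 'across': 0.205, 'rms': 0.0048}
{'n': 46, 'shift': np.float64(0.272), 'across': np.float64(0.216), 'rms': np.float64(0.0027)}
{'n': 118, 'world': array([ 0.5945, -0.0768,  0.1971]), 'local': array([ 0.0438, -0.0394,  0.1971]), 'shift': 0.236, 'across': 0.213, 'rms': 0.0046}
```

```bash
for i in 1; do python3 -m pendant '-0.03 0 0 0 0 0; -0.03 0 0 0 0 0'; done; python3 -m pendant '-0.03 0 0 0 0 0; -0.03 0 0 0 0 0'
```

```text
t: 14.12
position: [0.5757, -0.0804, 0.1874]
tcp_rot: [0.397, -3.116, 0.0]
force: [-3.8, -0.9, -1.6]
finger_gap: 0.0005
t: 14.38
position: [0.577, -0.08, 0.1873]
tcp_rot: [0.397, -3.115, 0.0]
force: [-5.1, -0.7, -2.7]
finger_gap: 0.0007
```

```bash
python3 -m pendant '-0.03 0 0 0 0 0; -0.03 0 0 0 0 0'; python3 -m pendant '-0.03 0 0 0 0 0; -0.03 0 0 0 0 0'; python3 look.py 10
```

```text
t: 14.62
position: [0.5782, -0.0797, 0.1872]
tcp_rot: [0.397, -3.115, -0.0]
force: [-5.9, -0.9, -2.4]
finger_gap: 0.0007
t: 14.88
position: [0.5793, -0.0794, 0.187]
tcp_rot: [0.397, -3.114, -0.0]
force: [-6.1, -0.8, -3.3]
finger_gap: 0.0003
14.875 [ 0.0284 -0.0381  0.187 ] F [-6.08  0.74 -3.26]
{'n': 36, 'shift': np.float64(0.296), 'across': np.float64(0.21), 'rms': np.float64(0.0023)}
{'n': 315, 'world': array([ 0.6012, -0.0722,  0.192 ]), 'local': array([ 0.0514, -0.0367,  0.192 ]), 'shift': 0.283, 'across': 0.204, 'rms': 0.0043}
{'n': 47, 'shift': np.float64(0.284), 'across': np.float64(0.207), 'rms': np.float64(0.0028)}
{'n': 110, 'world': array([ 0.599 , -0.0765,  0.1967]), 'local': array([ 0.0483, -0.0402,  0.1967]), 'shift': 0.26, 'across': 0.218, 'rms': 0.0039}
```

```bash
python3 -m pendant '-0.06 0 0 0 0 0; -0.06 0 0 0 0 0; -0.06 0 0 0 0 0'; python3 look.py 11
```

```text
t: 15.35
position: [0.5816, -0.0788, 0.1867]
tcp_rot: [0.396, -3.113, -0.0]
force: [-8.6, -1.5, -3.9]
finger_gap: 0.0004
15.35 [ 0.0308 -0.0381  0.1867] F [-8.73  0.77 -3.89]
{'n': 34, 'shift': np.float64(0.302), 'across': np.float64(0.212), 'rms': np.float64(0.0022)}
{'n': 325, 'world': array([ 0.6029, -0.0719,  0.1909]), 'local': array([ 0.0531, -0.0368,  0.1909]), 'shift': 0.293, 'across': 0.206, 'rms': 0.004}
{'n': 49, 'shift': np.float64(0.292), 'across': np.float64(0.214), 'rms': np.float64(0.0027)}
{'n': 111, 'world': array([ 0.6007, -0.0761,  0.1965]), 'local': array([ 0.05  , -0.0403,  0.1965]), 'shift': 0.269, 'across': 0.218, 'rms': 0.0035}
```

View pics/c11.png

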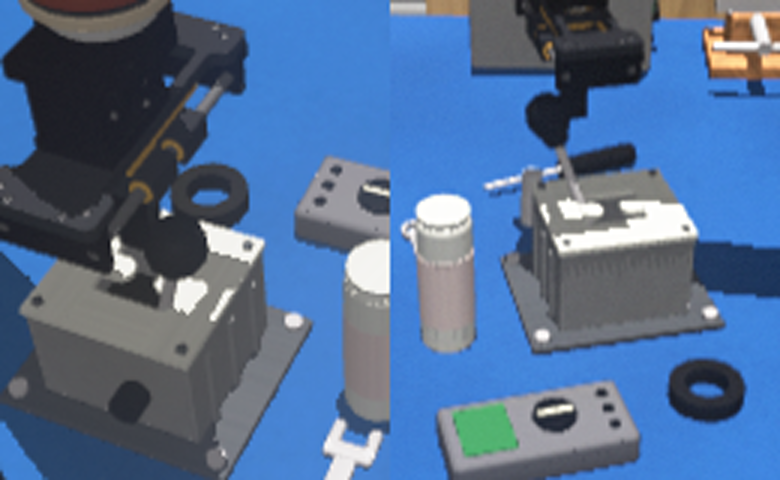

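```bash
python3 -m pendant '0.1 0 0 0 0 0; 0.3 0 0 0 0 0; 0.7 0 0 0 0 0; 1.2 0 0 0 0 0; 1.5 0 0 0 0 0; 1.5 0 -0.6 0 0 0; 1.5 0 -1.2 0 0 0; 1.5 0 -1.2 0 0 0; 1.5 0 -1.2 0 0 0'; python3 look.py 12
python3 - <<'E'
from h import *
for n in('scene','side'):
    a=load(f"{n}0");b=load(('sc' if n=='scene' else 'si')+'12')
    d=np.abs(a['p'].astype(int)-b['p']).max(-1);im=np.where((d>40)[...,None],[0,0,255],b['p'][:,:,::-1]).astype(np.uint8)
    cv2.imwrite(f'pics/diff_{n}.png',np.hstack([b['p'][100:350,:380,::-1],im[100:350,:380]]))
E
```

```text
t: 16.58
position: [0.5107, -0.0971, 0.2474]
tcp_rot: [-0.398, 3.116, 0.0]
force: [-0.3, 0.5, 0.0]
finger_gap: 0.0003
16.575 [-0.0425 -0.038   0.2474] F [-0.16  0.58  0.01]
{'n': 37, 'shift': np.float64(0.289), 'across': np.float64(0.211), 'rms': np.float64(0.0021)}
{'n': 24, 'world': array([ 0.6035, -0.07  ,  0.198 ]), 'local': array([ 0.0542, -0.0351,  0.198 ]), 'shift': 0.288, 'across': 0.19, 'rms': 0.0008}
{'n': 49, 'shift': np.float64(0.279), 'across': np.float64(0.215), 'rms': np.float64(0.0026)}
{'n': 55, 'world': array([ 0.6031, -0.0751,  0.1931]), 'local': array([ 0.0526, -0.0399,  0.1931]), 'shift': 0.287, 'across': 0.221, 'rms': 0.0017}
```

View pics/diff_scene.png

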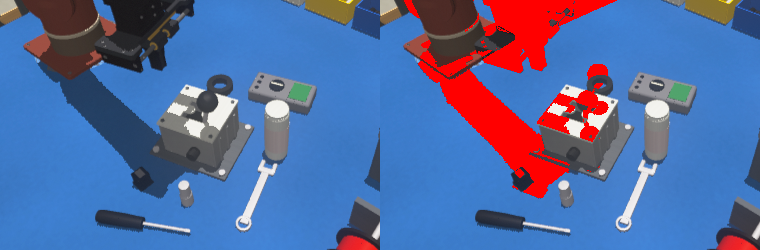

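View pics/c12.png

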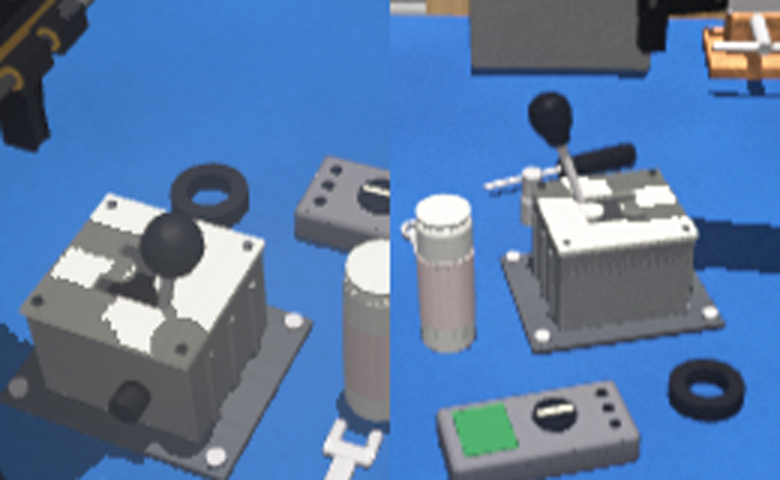

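Lever stays fully forward in the right lane (shift ≈ 0.28, across ≈ 0.21). The differences from the first picture are only the arm, its shadow and the lever, so the other things have not moved. The robot touches nothing.

```bash
python3 -c "
from cell import *
print(read_state()['force']);print(close_job())"
```

```text
[-0.24293472  0.25011811 -0.26035319]
the job is handed in; nothing more can be done
None
```

The lever stands fully home in third, and I handed the job in at about 16.6 s of the 59 s allowed.

With the fingers shut and no grip, I pushed the knob back from first to neutral. I then pushed it straight across to the right-hand lane, and forward onto the stop.

- **Not dipping into fourth:** at each check during the cross-over the fore-and-aft lean stayed within about 0.01 rad of neutral.
- **Home in third:** as the lever reached the stop, the push force rose from about 1.5 N to about 9 N. With the fingers clear it held. The stem measured shift 0.289 from the scene camera and 0.279 from the side camera (stop 0.275), and across 0.211 and 0.215 (lane 0.175 to 0.242).
- **Bystanders:** comparing the first and last scene pictures, only the arm, its shadow and the lever changed. I compared only the scene view this way. The relay lay in the arm's shadow, so it was judged by eye there and looks unmoved.
- **Clear of everything:** the force on the tool at hand-in was about zero.

**Disagreements:** the stem and side-knob readings read about 0.01 rad past the stop, which is within measuring error. Fits of the knob ball were off whenever the dark gripper was in contact or close by, so I relied on the stem readings instead.

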